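Clear the bead board and present the bead dish over it

TASK

Pick up the scraper block and use it to wipe the three stone chips off the padded board into the catch trough along its edge (do not push the chips with the fingers), then stand the scraper upright on the bare tabletop and let go of it. Then lift the small eight-sided dish with the loose bead, and turn it about a quarter turn so that its pouring lip points straight at the trough, and hold it level, still and about 10 cm above the middle of the board, keeping the bead in the middle of the dish the whole way. Finish while still holding the dish there: do not put it down; leave the tape roll, the findings box, the jar and the phone alone.

Things in the scene. Friction and masses are not known exactly. Their poses are not given: they have to be found in the camera images.
- board: Padded sage-grey fabric board fixed to the table, 180 mm (its x) by 200 mm (y), flat top 22 mm above the table. Origin: centre of its underside, on the table; z up. A wooden catch trough lies along its -y edge (y = -100 mm). Yaw varies up to 0.2 rad; at yaw 0 board x points away from the robot and the trough is on the robot's right.
- board_top (a point): Centre of the board's top face, 22 mm above the table.
- trough (a point): Centre of the trough's inner floor, 132 mm from the board's centre towards board -y, 4 mm above the table. The open trough is 190 mm long (board x) and reaches from y = -100 to y = -169 mm in the board's frame; its other three sides are rims 4 mm thick, 14 mm high. Chips pushed over the board's -y edge drop into it.
- chip_a: One of three loose flat marble-white stone chips, about 20 x 14 x 9 mm, 12 g, lying flat on the board at any yaw, no more than 40 mm to either side (board x) of its centre line and between y = -70 and y = +40 mm in the board's frame. Origin: the chip's centre.
- chip_b: One of three loose flat marble-white stone chips, about 18 x 16 x 9 mm, 12 g, lying flat on the board at any yaw, no more than 40 mm to either side (board x) of its centre line and between y = -70 and y = +40 mm in the board's frame. Origin: the chip's centre.
- chip_c: One of three loose flat marble-white stone chips, about 21 x 13 x 9 mm, 12 g, lying flat on the board at any yaw, no more than 40 mm to either side (board x) of its centre line and between y = -70 and y = +40 mm in the board's frame. Origin: the chip's centre.
- scraper: Loose scraper block standing on the table, about 160 g: grey plastic foot 120 mm long (its x), 26 mm thick (y), 20 mm high, whose long faces do the wiping; on it a wooden grip bar 70 mm long (x), 22 mm thick (y), from 20 to 52 mm above the underside. Origin: centre of the underside; z up. Grip the bar across its 22 mm from above, about 36 mm above the underside.
- dish: Loose white ceramic dish, about 150 g: regular octagon 62 mm across flats, rim 26 mm high, wall 4 mm. Origin: centre of the underside; z up. Two flat sides (26 mm wide) face its +y and -y: grip across these from above, about 20 mm above the underside. Its lip points to its +x. It starts with the lip away from the robot, within 0.2 rad of world +x.
- dish_centre (a point): On the dish's axis, 18 mm above its underside: where the bead's centre rests. The inside is a shallow cone 54 mm across, sloping 12 degrees down to its lowest point in the middle, 8 mm above the underside: tilting or jerky starts and stops make the bead roll.
- dish_lip (a point): Tip of the dish's only pouring lip, 58 mm from its axis along dish +x, 17 mm above the underside; the lip is 22 mm wide, 13 to 22 mm above the underside.
- bead_center (a point): Centre of the loose amber glass bead, a 20 mm ball of 12 g that rolls freely in the dish and starts in its middle.
- tape_roll: Bystander: roll of tape lying flat, 100 mm across, 24 mm high. Origin: centre of the underside.
- findings_box: Bystander: open divided box, 90 x 120 x 30 mm. Origin: centre of the underside.
- jar: Bystander: glass jar with steel cap, 56 mm across, 60 mm high. Origin: centre of the underside.
- phone: Bystander: black slab phone lying flat, 75 x 150 x 9 mm. Origin: centre of the underside.
Things that resemble listed ones, but are neither listed nor needed, are in the scene too. What is shaped like the dish but purple is not meant.

How it is judged (in metres and radians):
On the way, in this order (a step that is already met when the one before it is completed fails the run):
1. the three chips lie in the trough while the scraper is in the gripper (x of chip_a in the frame of board between -0.092 and 0.092 m and y of chip_a in the frame of board between -0.168 and -0.1 m and z of each of chip_a, chip_b, chip_c in the frame of board below 0.022 m and x of chip_b in the frame of board between -0.092 and 0.092 m and y of chip_b in the frame of board between -0.168 and -0.1 m and x of chip_c in the frame of board between -0.092 and 0.092 m and y of chip_c in the frame of board between -0.168 and -0.1 m and contact force between the fingers and scraper above 0.5 N), for 0.1 s.
2. the scraper stands upright on the bare tabletop, released (height (world z) of scraper below 0.003 m and angle between scraper's own z axis and vertical below 0.1 rad and contact force between the fingers and scraper below 0.1 N and contact force between scraper and board below 0.05 N and linear speed of scraper below 0.02 m/s), for 0.2 s.
At the end, for the whole second after the job is handed in: Chips in the trough; scraper upright on bare table, untouched; dish held still, underside 70-170 mm above the board top, axis within 25 mm of its centre, level within 0.07 rad, lip towards the trough (board -y) within 0.17 rad, bead within 6 mm of the dish middle (all of step 2 and x of chip_a in the frame of board between -0.092 and 0.092 m and y of chip_a in the frame of board between -0.168 and -0.1 m and z of each of chip_a, chip_b, chip_c in the frame of board below 0.022 m and x of chip_b in the frame of board between -0.092 and 0.092 m and y of chip_b in the frame of board between -0.168 and -0.1 m and x of chip_c in the frame of board between -0.092 and 0.092 m and y of chip_c in the frame of board between -0.168 and -0.1 m and z of dish in the frame of board_top between 0.07 and 0.17 m and horizontal distance between dish and board below 0.025 m and angle between dish's own z axis and vertical below 0.07 rad and angle between the x axis of dish and the y axis of board, either way round below 0.17 rad and x of trough in the frame of dish above 0 m and contact force between the fingers and dish above 1 N and horizontal distance between bead_center and dish_centre below 0.006 m and linear speed of dish below 0.02 m/s and angular speed of dish below 0.15 rad/s); the arm keeps its last pose, push and grip.
It fails at once if the bead rolls more than 14 mm from the middle of the dish (distance between bead_center and dish_centre above 0.014 m).
It fails at once if the dish is tilted by more than 0.2 rad (angle between dish's own z axis and vertical above 0.2 rad).
It fails at once if a chip is pushed with the gripper instead of the scraper (contact force between any of the fingers, the arm and chip_a above 0.3 N or contact force between any of the fingers, the arm and chip_b above 0.3 N or contact force between any of the fingers, the arm and chip_c above 0.3 N).
It fails at once if a bystander is moved by more than 20 mm (distance of any of tape_roll, findings_box, jar, phone from where it was at the start of the episode above 0.02 m).
It also fails if it takes over 72 s, if anything falls off the work surface, if the arm or the gripper's body presses on something with over 40 N, if the wrist force passes 120 N, or if a joint passes its speed limit or range.

ROBOT

A 6-joint arm with a two-finger parallel gripper is mounted at the origin on the work surface. World frame = base frame: x ahead of the robot, y to its left, z up, the work surface at z = 0. Lengths are in m, angles in degrees, forces in N, time in s.
With the tool pointing down it reaches from about 0.25 to 0.725 m from the base axis. Payload 9.7 kg.
Tool frame: the origin (TCP) lies on the mounting face of the last link; the fingertips stand 173 mm ahead of it and the grasp point (between the pads) lies 155 mm ahead of it; z points along the fingers, y is the line along which they close (so a half turn about z gives the same grasp; the last joint's range is limited). The gripper opens to 85 mm and grips with 20 to 120 N. Pads are 22 mm wide; open, the fingers measure 114 mm over their backs; the gripper's body (76 mm by 85 mm) begins 54 mm behind the grasp point. The pads swing forward as they close: fully open they stand 13 mm farther back than shut.
Start: joints at [71.161, 4.979, 10.078, 95.1, 0, 90], TCP at [0.178, 0.521, 0.405] pointing down, gripper open.
Joint ranges: [-179.16, 179.16], [-48.56, 103.87], [-65.8, 70.77], [-126.05, 130.52], [-82.76, 87.17], [-180, 180]. Speed limits (degrees/s): [127.2, 127.2, 147.25, 180, 180, 180].

INTERFACE

Orientations are given as [roll, pitch, yaw] about the fixed x, y, z axes, in that order (R = Rz(yaw) Ry(pitch) Rx(roll)).
In Python, from workcell import bot, camera, camera_model, outline_of, pinpoint gives the robot as it stands.
- The arm moves only by the tool move_arm, never from a script. Its arguments are lists of equal length, an entry for each row: "jaw": the closure, from 0 (fully open) to 1 (shut); "delta_pos": the shift along the world's x, y, z in m, a list of three; "yaw": the turn about the world's z in rad. In form: {"jaw": [jaw, ...], "delta_pos": [[dx, dy, dz], ...], "yaw": [yaw, ...]}. A call has 1 to 10 rows; each row shifts and turns the commanded pose from where the row before left it; what a row does not reach is not made up. A row lasts 1/12 s, in which the tool goes at most 41.7 mm and 7.16 degrees, less where a joint would pass 70% of its speed; a pose out of reach is approached as far as the arm can. A call with a gripper value outside its range is refused whole. The fingers move at their own pace and stop on an object; "force" is the grip in N (left out, the last holds). Time passes only in rows, so rows that do not move let the fingers close. It gives the time, the measured TCP pose, the force, the opening and the grip force at its end, in the units of the state.
- bot.get_obs(): the state, without advancing time (a new reading comes with each control period).
- camera(name): name is "scene" or "top" or "wrist"; returns the picture (400x640x3 uint8, red, green, blue); there is no depth.
- camera_model(name): a dict with "fx", "fy", "cx", "cy" (pixels), "R" (3x3) and "t" (3): a world point X has camera coordinates R X + t. Camera axes: x right, y down, z forward; pixel columns grow to the right and rows downward; lengths in m; the calibration is good to about 2 mm. A picture is of the moment at which its call begins: read the wrist's pose just before it. camera_model takes no time and is no camera call; for the wrist camera it gives the pose at the moment of the call.
- bot.job_done(): hands the job in; it is judged then, once.
Trained networks look in the newest picture that a camera, given by its name, has taken for a name from the list of things; names that differ only in an ending like _2 or _b are one class to them, and where a whole thing is asked for, a point or a joint stands for the part that bears it (a point fixed in the world has none). Each returns a list of dicts, best first, with "confidence" (0 to 1); they miss things now and then, are a little off and sometimes report something else, mostly with a low value. They report only what shows in the picture. A call takes as long as a camera call. They do not tell look-alikes from the thing itself.
- outline_of(camera, thing): "mask" (400x640 bool, what is visible of it) and "xy" ([column, row] in pixels, amid what is visible of it).
- pinpoint(camera, thing): "xy" ([column, row] in pixels: a listed point, or the origin of a listed thing).
The state is a dict: "time": time; "q": joint angles; "qd": joint speeds; "joint_efforts": joint torques, N m; "ee_pos": TCP position; "tcp_rot": TCP orientation; "wrist_force": force on the tool from outside, world axes, zero at the start; "torque": the same for the moment, N m; "opening": finger opening in m; "grasp_force": force on a finger pad.
Only numpy, scipy, OpenCV 4.12 (cv2) and the standard library are available. Lean on these libraries where they do the work, as an engineer would, in place of code of your own. Each camera call takes 0.05 s, during which the arm holds its last target. There are 200 camera calls.

## Working session

There is one attempt and no reset: what is moved stays moved. The work goes in short steps, Python scripts to look and compute and a tool call to move; the robot and the scene stay as the last step left them, time stands still between calls to the robot, and variables do not carry over. Pictures are saved under pics/ and viewed, at most 10 in all, crops included, and the job is handed in when it is done.

Besides the shell and the picture viewer there is one more tool, called after "Emit:" as name(argument=value, ...), one argument or row to a line, values as JSON. move_arm: Moves the arm, as the interface text tells. Its arguments: {"type":"object","properties":{"jaw":{"type":"array"},"delta_pos":{"type":"array"},"yaw":{"type":"array"},"force":{"type":"number"}},"required":["jaw","delta_pos","yaw"]}

```bash
mkdir -p pics; ls; cat > h.py <<'E'
import numpy as np, cv2
from workcell import bot, camera, camera_model, outline_of, pinpoint
def ray(cam,xy,z,m=None):
    m=m or camera_model(cam); R=np.array(m['R']);t=np.array(m['t'])
    d=R.T@np.array([(xy[0]-m['cx'])/m['fx'],(xy[1]-m['cy'])/m['fy'],1]); c=-R.T@t
    return c+d*(z-c[2])/d[2]
def proj(cam,X,m=None):
    m=m or camera_model(cam); p=np.array(m['R'])@np.array(X)+np.array(m['t'])
    return np.array([m['fx']*p[0]/p[2]+m['cx'],m['fy']*p[1]/p[2]+m['cy']])
def save(n,im): cv2.imwrite('pics/'+n,np.ascontiguousarray(im[...,::-1]))
E
python3 - <<'E'
from h import *
o=bot.get_obs();print(o)
Z=dict(board_top=.022,trough=.004,chip_a=.0265,scraper=0,dish=0,dish_lip=.017,dish_centre=.018,bead_center=.018,tape_roll=0,findings_box=0,jar=0,phone=0)
for c in ['top','scene']:
    im=camera(c);save(c+'0.png',im)
    for k,z in Z.items():
        for r in pinpoint(c,k)[:5]:
            print(c,k,np.round(r['xy']),round(r['confidence'],2),np.round(ray(c,r['xy'],z)[:2],4))
E
```

```text
pics
{'time': 0.0, 'q': array([ 7.11602071e+01,  5.01233232e+00,  1.00324864e+01,  9.50998668e+01,
       -7.08080782e-04,  9.00010254e+01]), 'qd': array([ 0.04340018,  0.00939532,  0.04838338,  0.00669066,  0.00755021,
       -0.05519589]), 'joint_efforts': array([-3.61902792e-03, -5.20390034e+01,  4.64804614e+01,  1.66705210e-02,
        1.23076350e-05, -8.32999962e-07]), 'ee_pos': array([0.1776087 , 0.52053255, 0.40395346]), 'tcp_rot': array([-1.79920287e+02,  7.09506670e-04,  1.61159183e+02]), 'wrist_force': array([-0.26474668, -0.15970329, -0.06807782]), 'torque': array([0.05931769, 0.00255211, 0.02603843]), 'grasp_force': 0.0, 'opening': 0.08526231629869627}
top board_top [350. 220.] 0.9 [ 0.5122 -0.1183]
top trough [396. 234.] 0.96 [ 0.4763 -0.249 ]
top chip_a [373. 221.] 0.52 [ 0.5107 -0.1816]
top chip_a [353. 237.] 0.49 [ 0.4667 -0.1275]
top scraper [250. 220.] 0.81 [0.5105 0.1591]
top scraper [185. 225.] 0.49 [0.4954 0.3414]
top dish [217. 260.] 0.94 [0.3998 0.2461]
top dish [184. 224.] 0.83 [0.4991 0.3424]
top dish [164. 272.] 0.79 [0.3652 0.3924]
top dish [212. 194.] 0.62
[... 1279 characters left out ...]
918 0.3346]
scene dish_lip [370. 306.] 0.61 [0.6373 0.282 ]
scene dish_lip [337. 334.] 0.5 [0.7313 0.3056]
scene dish_centre [497. 299.] 0.95 [0.3795 0.3954]
scene dish_centre [437. 255.] 0.86 [0.4149 0.2367]
scene dish_centre [386. 292.] 0.79 [0.5859 0.268 ]
scene dish_centre [439. 305.] 0.74 [0.5031 0.3477]
scene dish_centre [332. 180.] 0.63 [ 0.5017 -0.1263]
scene bead_center [244. 193.] 0.75 [ 0.7541 -0.1885]
scene bead_center [442. 301.] 0.37 [0.4903 0.3434]
scene tape_roll [264. 251.] 0.59 [0.7779 0.0222]
scene findings_box [336. 335.] 0.7 [0.7287 0.2977]
scene jar [303. 130.] 0.76 [ 0.4499 -0.4322]
scene jar [418. 314.] 0.18 [0.5479 0.3372]
scene phone [338. 335.] 0.53 [0.7262 0.3   ]
```

```bash
python3 - <<'E'
import cv2
im=cv2.imread('pics/top0.png')[90:310,130:490]
cv2.imwrite('pics/top0c.png',cv2.resize(im,None,fx=2.2,fy=2.2,interpolation=cv2.INTER_CUBIC))
E
```

```text
(no output)
```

View pics/top0c.png

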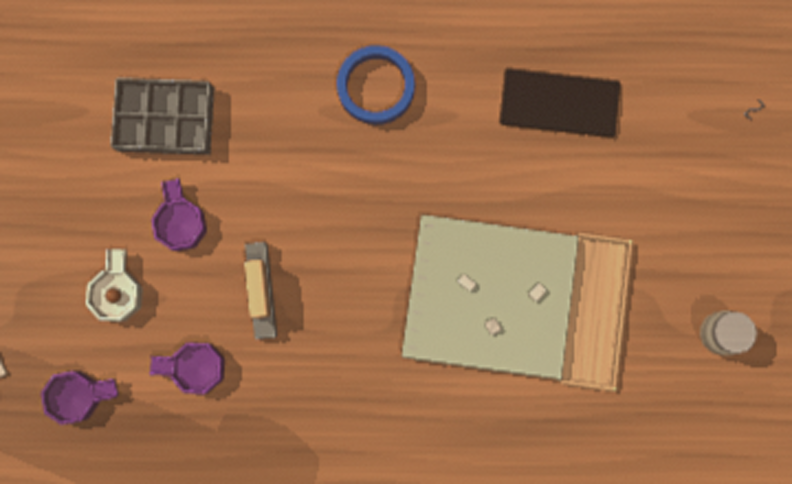

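View pics/scene0.png

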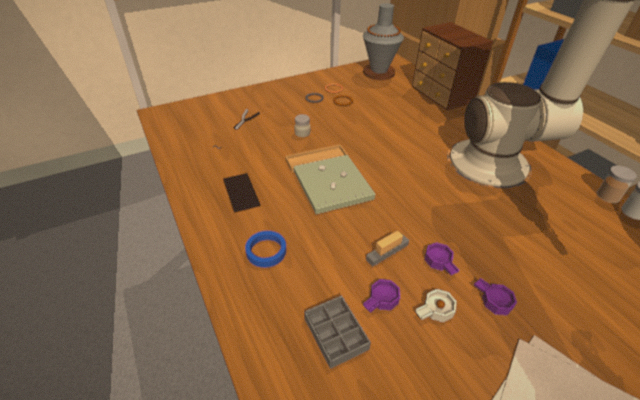

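The top crop shows the dish look-alikes: purple ones at full-image pixels (212,194), (220,257) and (164,272), and the white one with the amber bead at (181,224). I choose the white one. The scraper, grey with a wooden bar, stands alone at (249,221). The board is at (350,220) with chips at (342,218), (354,238) and (374,223). The trough is on the right at (400,232).

```bash
python3 - <<'E'
from h import *
im=camera('top')
crop=im[190:260,150:270]; save('close.png',cv2.resize(crop,None,fx=5,fy=5,interpolation=cv2.INTER_CUBIC))
def rect(mask,z,cam='top'):
    cs=max(cv2.findContours(mask.astype(np.uint8),cv2.RETR_EXTERNAL,cv2.CHAIN_APPROX_NONE)[0],key=cv2.contourArea)[:,0]
    P=np.array([ray(cam,p,z)[:2] for p in cs],np.float32)
    r=cv2.minAreaRect(P*1000); return np.round(r[0],1),np.round(r[1],1),round(r[2],1)
for k,z in dict(board=.022,scraper=.02,dish=.026,chip_a=.031).items():
    for r in outline_of('top',k):
        print(k,np.round(r['xy']),round(r['confidence'],2),rect(r['mask'],z))
hsv=cv2.cvtColor(im,cv2.COLOR_RGB2HSV)
print(hsv[220,250],hsv[235,340],hsv[222,250],hsv[225,248])
print(camera_model('wrist'))
E
```

```text
board [366. 226.] 0.75 (array([ 499.7, -159.2]), array([268.3, 187.2]), 82.4)
scraper [250. 222.] 0.69 (array([507.3, 162.9]), array([118.5,  31.1]), 8.0)
scraper [380. 137.] 0.17 (array([ 751.7, -213.6]), array([147.9,  74.5]), 83.9)
dish [211. 190.] 0.91 (array([597.3, 265.5]), array([84.1, 60.6]), 2.2)
dish [183. 219.] 0.83 (array([509.2, 343.8]), array([90.8, 65.5]), 2.6)
dish [217. 258.] 0.83 (array([409.8, 246.8]), array([61.8, 92.4]), 0.7)
dish [166. 270.] 0.78 (array([373.8, 379.1]), array([61.5, 89. ]), 2.8)
[ 13 123 122] [ 25  59 181] [ 15 125 135] [ 20 108 211]
{'fx': 352.8146103197374, 'fy': 352.8146103197374, 'cx': 324.0759835815147, 'cy': 202.50176157138924, 'R': array([[ 3.23807665e-01,  9.46122755e-01,  5.72494408e-04],
       [ 9.13058617e-01, -3.12650017e-01,  2.61866243e-01],
       [ 2.47936602e-01, -8.42715756e-02, -9.65104006e-01]]), 't': array([-0.55045633, -0.03159716,  0.3781965 ])}
```

View pics/close.png

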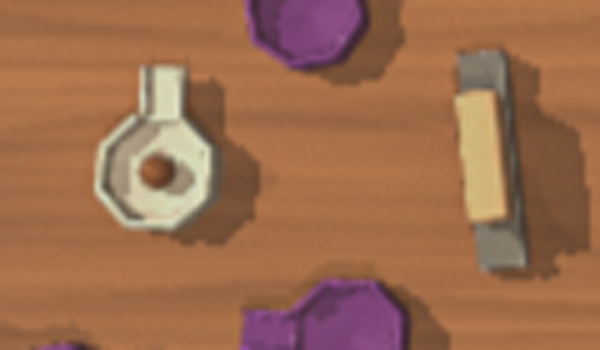

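The close crop confirms the white dish with the bead at about (181,224). The scraper is at about (250,221), with its long axis roughly +8° from world x. I'm moving to hover above the scraper.

Emit:
move_arm(
  jaw=[0, 0, 0, 0, 0, 0, 0, 0, 0, 0],
  delta_pos=[
    [0.022, -0.024, -0.005],
    [0.022, -0.024, -0.005],
    [0.022, -0.024, -0.005],
    [0.022, -0.024, -0.005],
    [0.022, -0.024, -0.005],
    [0.022, -0.024, -0.005],
    [0.022, -0.024, -0.005],
    [0.022, -0.024, -0.005],
    [0.022, -0.024, -0.005],
    [0.022, -0.024, -0.005],
  ],
  yaw=[0.032, 0.032, 0.032, 0.032, 0.032, 0.032, 0.032, 0.032, 0.032, 0.032],
)

```text
time: 2.38
ee_pos: [0.3984, 0.2791, 0.3546]
tcp_rot: [180.0, 0.0, 179.6]
wrist_force: [1.1, 1.6, -0.1]
opening: 0.0852
grasp_force: 0.0
```

Emit:
move_arm(
  jaw=[0, 0, 0, 0, 0, 0, 0],
  delta_pos=[
    [0.022, -0.024, -0.005],
    [0.022, -0.024, -0.005],
    [0.022, -0.024, -0.005],
    [0.022, -0.024, -0.005],
    [0.021, -0.024, -0.004],
    [0, 0, 0],
    [0, 0, 0],
  ],
  yaw=[0.032, 0.032, 0.032, 0.032, 0.023, 0, 0],
)

```text
time: 2.97
ee_pos: [0.5072, 0.1593, 0.3301]
tcp_rot: [-180.0, -0.1, -172.0]
wrist_force: [-0.1, 0.1, -0.3]
opening: 0.0858
grasp_force: 0.0
```

```bash
python3 - <<'E'
from h import *
o=bot.get_obs();print(o['time'],o['ee_pos'],o['tcp_rot'],o['q'])
m=camera_model('wrist');im=camera('wrist');save('w1.png',im)
for k,z in dict(scraper=0,dish=0,dish_lip=.017,dish_centre=.018,bead_center=.018).items():
    for r in pinpoint('wrist',k): print(k,np.round(r['xy']),round(r['confidence'],2),np.round(ray('wrist',r['xy'],z,m)[:2],4))
E
```

```text
2.9667 [0.50723962 0.15932866 0.33014476] [-1.79992961e+02 -6.01462118e-02 -1.72021481e+02] [ 1.74373695e+01  1.62675951e+00 -1.68007006e+00  8.67536556e+01
  2.94155732e-03  9.45884503e+00]
dish [536. 206.] 0.92 [0.4977 0.3476]
dish [436.  82.] 0.79 [0.4083 0.2377]
dish [424. 285.] 0.58 [0.5864 0.2665]
dish [328. 183.] 0.52 [0.5027 0.1631]
dish [526. 269.] 0.16 [0.5572 0.3565]
dish_lip [515.  94.] 0.96 [0.4103 0.2945]
dish_lip [433. 346.] 0.96 [0.6384 0.2807]
dish_lip [584.  61.] 0.76 [0.3801 0.3391]
dish_lip [527. 271.] 0.73 [0.5526 0.3457]
dish_centre [549. 209.] 0.97 [0.4951 0.3473]
dish_centre [442.  80.] 0.81 [0.4081 0.2363]
dish_centre [433. 296.] 0.58 [0.5871 0.2695]
bead_center [549. 211.] 0.57 [0.497  0.3482]
```

View pics/w1.png

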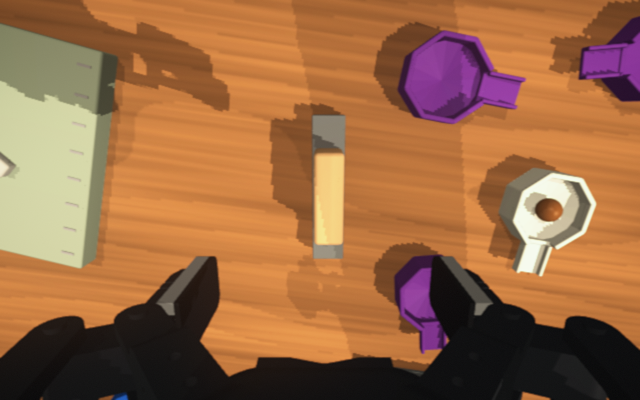

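The wrist view shows the scraper upright: foot corners at about (313,116) and (344,258), bar top from (315,152) to (342,245), almost aligned with the tool. The white dish with the bead is at (548,210).

```bash
python3 - <<'E'
from h import *
m=camera_model('wrist');f=lambda p,z:np.round(ray('wrist',p,z,m)[:2],4)
print('foot',[f(p,.02) for p in [(313,116),(344,116),(344,258),(313,258)]])
print('bar',[f(p,.052) for p in [(315,152),(342,152),(343,245),(315,245)]])
im=camera('wrist');hsv=cv2.cvtColor(im,cv2.COLOR_RGB2HSV)
print(hsv[200,328],hsv[130,328],hsv[250,328],hsv[200,290])
b=(hsv[...,0]>15)&(hsv[...,2]>190)&(hsv[...,1]>60);b[:, :300]=0;b[:,360:]=0
n,l,s,c=cv2.connectedComponentsWithStats(b.astype(np.uint8));i=1+np.argmax(s[1:,4]);print(s[i],c[i])
cs=np.argwhere(l==i)[:,::-1];P=np.array([ray('wrist',p,.052,m)[:2] for p in cs],np.float32)*1000;print(cv2.minAreaRect(P))
for r in outline_of('wrist','dish'):
    print(np.round(r['xy']),r['confidence'])
E
```

```text
foot [array([0.4472, 0.1456]), array([0.4438, 0.1692]), array([0.5608, 0.1878]), array([0.5646, 0.1614])]
bar [array([0.4703, 0.151 ]), array([0.4676, 0.1698]), array([0.5365, 0.1814]), array([0.5395, 0.1605])]
[ 21 117 246] [ 20  44 139] [ 20  42 157] [ 13 173 146]
[ 311  154   30   91 2547] [325.57047507 198.72634472]
((504.15594482421875, 163.28775024414062), (67.80982208251953, 20.917930603027344), 7.61425256729126)
[418. 300.] 0.82
[534. 219.] 0.81
[619.  64.] 0.76
[446.  84.] 0.72
[ 53. 139.] 0.63
[547. 214.] 0.22
```

Emit:
move_arm(
  jaw=[0, 0, 0, 0, 0, 0, 0, 0, 0],
  delta_pos=[
    [-0.003, 0.006, -0.01],
    [0, 0, -0.02],
    [0, 0, -0.025],
    [0, 0, -0.025],
    [0, 0, -0.025],
    [0, 0, -0.02],
    [0, 0, -0.011],
    [0, 0, 0],
    [0, 0, 0],
  ],
  yaw=[0, 0, 0, 0, 0, 0, 0, 0, 0],
)

```text
time: 4.12
ee_pos: [0.5034, 0.1668, 0.1947]
tcp_rot: [-180.0, -0.0, -171.8]
wrist_force: [0.9, 0.1, 0.1]
opening: 0.0855
grasp_force: 0.0
```

Emit:
move_arm(
  jaw=[0.5, 0.7, 1, 1, 1, 1, 1, 1, 1, 1],
  delta_pos=[
    [0, 0, 0],
    [0, 0, 0],
    [0, 0, 0],
    [0, 0, 0],
    [0, 0, 0],
    [0, 0, 0],
    [0, 0, 0],
    [0, 0, 0],
    [0, 0, 0],
    [0, 0, 0],
  ],
  yaw=[0, 0, 0, 0, 0, 0, 0, 0, 0, 0],
  force=60,
)

```text
time: 4.95
ee_pos: [0.5038, 0.1665, 0.1953]
tcp_rot: [180.0, 0.1, -171.9]
wrist_force: [-0.3, -0.7, 5.4]
opening: 0.0212
grasp_force: 60.2
```

Emit:
move_arm(
  jaw=[1, 1, 1, 1, 1, 1],
  delta_pos=[
    [0, 0, 0.01],
    [0, 0, 0.02],
    [0, 0, 0.025],
    [0, 0, 0.02],
    [0, 0, 0.005],
    [0, 0, 0],
  ],
  yaw=[0, 0, 0, 0, 0, 0],
)

```text
time: 5.45
ee_pos: [0.5039, 0.1667, 0.2762]
tcp_rot: [180.0, 0.1, -171.9]
wrist_force: [-0.2, -0.0, -0.9]
opening: 0.021
grasp_force: 59.1
```

```bash
python3 - <<'E'
from h import *
im=cv2.imread('pics/top0.png');hsv=cv2.cvtColor(im,cv2.COLOR_BGR2HSV)
b=((hsv[...,0]>22)&(hsv[...,0]<45)&(hsv[...,1]<100)&(hsv[...,2]>120)).astype(np.uint8);b[:,:310]=0;b[:,400:]=0;b[:180]=0;b[270:]=0
b=cv2.morphologyEx(b,cv2.MORPH_CLOSE,np.ones((9,9)))
n,l,s,c=cv2.connectedComponentsWithStats(b);i=1+np.argmax(s[1:,4]);print(s[i])
P=np.array([ray('top',p,.022)[:2] for p in np.argwhere(l==i)[:,::-1]],np.float32)*1000
r=cv2.minAreaRect(P);print(r)
# edges check
C=np.array(r[0])/1000;a=np.deg2rad(r[2])
w=((hsv[...,1]<55)&(hsv[...,2]>185)).astype(np.uint8)*(l==i)
n,l2,s2,c2=cv2.connectedComponentsWithStats(w.astype(np.uint8))
psi=a if a<.5 else a-np.pi/2
R=np.array([[np.cos(psi),np.sin(psi)],[-np.sin(psi),np.cos(psi)]])
for k in range(1,n):
    if s2[k,4]>4: X=ray('top',c2[k],.031)[:2];print(s2[k,4],c2[k],X,R@(X-C))
print(psi)
im=camera('wrist');m=camera_model('wrist')
E
```

```text
[ 313  188   79   74 4671]Traceback (most recent call last):
  File "<stdin>", line 6, in <module>
  File "h.py", line 4, in ray
    m=m or camera_model(cam); R=np.array(m['R']);t=np.array(m['t'])
           ~~~~~~~~~~~~^^^^^
ValueError: time passes only in moves, steps and waits
```

```bash
python3 - <<'E'
from h import *
m=camera_model('top')
im=cv2.imread('pics/top0.png');hsv=cv2.cvtColor(im,cv2.COLOR_BGR2HSV)
b=((hsv[...,0]>22)&(hsv[...,0]<45)&(hsv[...,1]<100)&(hsv[...,2]>120)).astype(np.uint8);b[:,:310]=0;b[:,400:]=0;b[:180]=0;b[270:]=0
b=cv2.morphologyEx(b,cv2.MORPH_CLOSE,np.ones((9,9)))
n,l,s,c=cv2.connectedComponentsWithStats(b);i=1+np.argmax(s[1:,4])
P=np.array([ray('top',p,.022,m)[:2] for p in np.argwhere(l==i)[:,::-1]],np.float32)*1000
r=cv2.minAreaRect(P);print(r)
C=np.array(r[0])/1000;a=np.deg2rad(r[2]);psi=a if a<.5 else a-np.pi/2
R=np.array([[np.cos(psi),np.sin(psi)],[-np.sin(psi),np.cos(psi)]])
w=((hsv[...,1]<55)&(hsv[...,2]>190)&(l==i)).astype(np.uint8)
n,l2,s2,c2=cv2.connectedComponentsWithStats(w)
for k in range(1,n):
    if s2[k,4]>4: X=ray('top',c2[k],.031,m)[:2];print(s2[k,4],c2[k],X,R@(X-C))
print('psi',psi)
E
```

```text
((502.387939453125, -125.86470031738281), (197.81629943847656, 178.37908935546875), 82.79469299316406)
9 [341. 219.] [ 0.51534924 -0.09369841] [0.00882449 0.03353795]
psi -0.12575633088630456
```

Emit:
move_arm(
  jaw=[1, 1, 1, 1, 1, 1, 1, 1, 1, 1],
  delta_pos=[
    [0, -0.014, 0],
    [0, -0.028, 0],
    [0, -0.03, 0],
    [0, -0.032, 0],
    [0, -0.032, 0],
    [0, -0.032, 0],
    [0, -0.028, 0],
    [0, -0.016, 0],
    [0, -0.006, 0],
    [0, 0, 0],
  ],
  yaw=[-0.03, -0.03, -0.03, -0.03, -0.03, -0.03, -0.03, -0.03, -0.03, 0],
)

```text
time: 6.28
ee_pos: [0.5032, -0.0525, 0.2732]
tcp_rot: [-180.0, -0.1, 172.5]
wrist_force: [0.2, 0.3, -1.4]
opening: 0.0213
grasp_force: 59.2
```

```bash
python3 - <<'E'
from h import *
o=bot.get_obs();print(o['time'],o['ee_pos'],o['tcp_rot'])
im=camera('wrist');save('w2.png',im)
E
```

```text
6.2833 [ 0.50324217 -0.05251659  0.2731869 ] [-1.79995313e+02 -1.23312273e-01  1.72463008e+02]
```

View pics/w2.png

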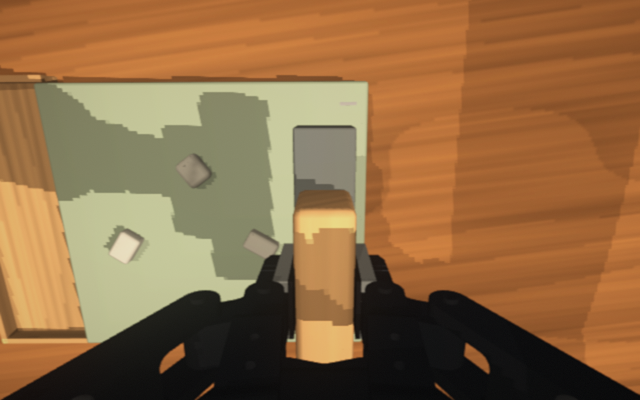

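The wrist view shows the scraper held square over the board's +y end. The chips are at (194,171), (126,245) and (261,242), and the trough is beyond the left edge (37,85)–(88,340).

```bash
python3 - <<'E'
from h import *
m=camera_model('wrist')
for n,p,z in [('c +y-x',(367,82),.022),('c -y-x',(37,85),.022),('edge -y',(88,340),.022),('chip',(194,171),.031),('chip',(126,245),.031),('chip',(261,242),.031)]:
    X=ray('wrist',p,z,m)[:2]; print(n,np.round(X,4))
E
```

```text
c +y-x [ 0.4249 -0.0149]
c -y-x [ 0.4012 -0.2093]
edge -y [ 0.5749 -0.2322]
chip [ 0.4627 -0.125 ]
chip [ 0.5041 -0.179 ]
chip [ 0.5133 -0.0928]
```

Emit:
move_arm(
  jaw=[1, 1, 1, 1, 1, 1],
  delta_pos=[
    [0, 0, -0.015],
    [0, 0, -0.02],
    [0, 0, -0.012],
    [0, 0, -0.005],
    [0, 0, 0],
    [0, 0, 0],
  ],
  yaw=[0, 0, 0, 0, 0, 0],
)

```text
time: 6.83
ee_pos: [0.5037, -0.051, 0.2229]
tcp_rot: [180.0, -0.0, 172.7]
wrist_force: [-0.3, -0.6, -1.4]
opening: 0.0209
grasp_force: 59.2
```

Emit:
move_arm(
  jaw=[1, 1, 1, 1],
  delta_pos=[
    [0, 0, -0.002],
    [0, 0, -0.0015],
    [0, 0, -0.0005],
    [0, 0, 0],
  ],
  yaw=[0, 0, 0, 0],
)

```text
time: 7.17
ee_pos: [0.5037, -0.0515, 0.2189]
tcp_rot: [180.0, 0.0, 172.7]
wrist_force: [-0.6, 0.9, -1.3]
opening: 0.0212
grasp_force: 59.2
```

Emit:
move_arm(
  jaw=[1, 1, 1, 1, 1, 1, 1, 1, 1, 1],
  delta_pos=[
    [-0.0005, -0.004, 0],
    [-0.001, -0.007, 0],
    [-0.001, -0.008, 0],
    [-0.001, -0.008, 0],
    [-0.001, -0.008, 0],
    [-0.001, -0.008, 0],
    [-0.001, -0.008, 0],
    [-0.001, -0.008, 0],
    [-0.001, -0.008, 0],
    [-0.001, -0.008, 0],
  ],
  yaw=[0, 0, 0, 0, 0, 0, 0, 0, 0, 0],
)

```text
time: 8.0
ee_pos: [0.494, -0.1273, 0.2187]
tcp_rot: [180.0, -0.0, 172.7]
wrist_force: [0.2, 0.4, -2.9]
opening: 0.021
grasp_force: 59.2
```

Emit:
move_arm(
  jaw=[1, 1, 1, 1, 1, 1, 1, 1, 1, 1],
  delta_pos=[
    [-0.001, -0.008, 0],
    [-0.001, -0.008, 0],
    [-0.001, -0.008, 0],
    [-0.001, -0.008, 0],
    [-0.001, -0.008, 0],
    [-0.001, -0.008, 0],
    [-0.001, -0.008, 0],
    [-0.001, -0.008, 0],
    [-0.001, -0.008, 0],
    [-0.001, -0.008, 0],
  ],
  yaw=[0, 0, 0, 0, 0, 0, 0, 0, 0, 0],
)

```text
time: 8.83
ee_pos: [0.484, -0.2073, 0.2187]
tcp_rot: [-180.0, 0.0, 172.7]
wrist_force: [0.1, -0.8, -2.1]
opening: 0.0211
grasp_force: 59.2
```

Emit:
move_arm(
  jaw=[1, 1, 1, 1, 1],
  delta_pos=[
    [-0.001, -0.008, 0],
    [-0.001, -0.008, 0],
    [-0.0005, -0.004, 0],
    [0, 0, 0],
    [0, 0, 0],
  ],
  yaw=[0, 0, 0, 0, 0],
)

```text
time: 9.25
ee_pos: [0.4815, -0.2267, 0.2186]
tcp_rot: [180.0, -0.0, 172.6]
wrist_force: [-0.1, 0.8, -1.5]
opening: 0.0214
grasp_force: 59.2
```

```bash
python3 - <<'E'
from h import *
o=bot.get_obs();print(o['time'],o['ee_pos'],o['tcp_rot'])
a=camera('scene')[120:230,260:420];w=camera('wrist')
a=cv2.resize(a,(582,400),interpolation=cv2.INTER_CUBIC);w=cv2.resize(w,None,fx=.34,fy=1) if 0 else w[:,0:218]
save('w3.png',np.hstack([a,w]))
E
```

```text
9.25 [ 0.48152907 -0.22665544  0.21862923] [ 1.79993095e+02 -8.97482897e-03  1.72649694e+02]
```

View pics/w3.png

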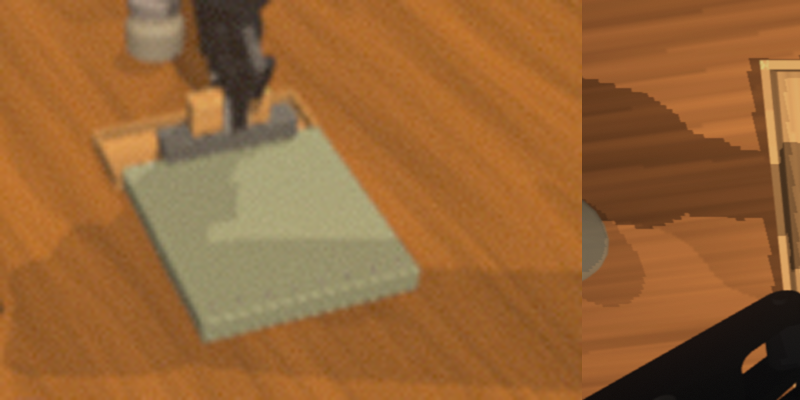

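Emit:
move_arm(
  jaw=[1, 1, 1, 1, 1, 1, 1, 1],
  delta_pos=[
    [0, 0, 0.01],
    [0, 0, 0.02],
    [0, 0.01, 0.02],
    [0, 0.03, 0.02],
    [0, 0.035, 0.01],
    [0, 0.025, 0],
    [0, 0.01, 0],
    [0, 0, 0],
  ],
  yaw=[0, 0, 0, 0, 0, 0, 0, 0],
)

```text
time: 10.02
ee_pos: [0.4816, -0.1145, 0.2996]
tcp_rot: [180.0, 0.1, 172.9]
wrist_force: [-0.1, -0.7, -2.3]
opening: 0.0209
grasp_force: 59.4
```

```bash
python3 - <<'E'
from h import *
o=bot.get_obs();print(o['time'],o['ee_pos'],o['tcp_rot'])
m=camera_model('wrist');w=camera('wrist');save('w4.png',w)
C=np.array([.502,-.1245]);p=-.128;R=np.array([[np.cos(p),np.sin(p)],[-np.sin(p),np.cos(p)]])
for r in pinpoint('wrist','chip_a'): print(r['xy'],r['confidence'],R@(ray('wrist',r['xy'],.009,m)[:2]-C))
E
```

```text
10.0167 [ 0.48160992 -0.11453494  0.29962972] [1.79993993e+02 6.28660227e-02 1.72854718e+02]
[136.2, 167.4] 0.93 [-0.04536832 -0.13130865]
[158.1, 251.5] 0.87 [ 0.02181267 -0.12322621]
[141.8, 228.6] 0.58 [ 0.00265274 -0.13356634]
```

View pics/w4.png

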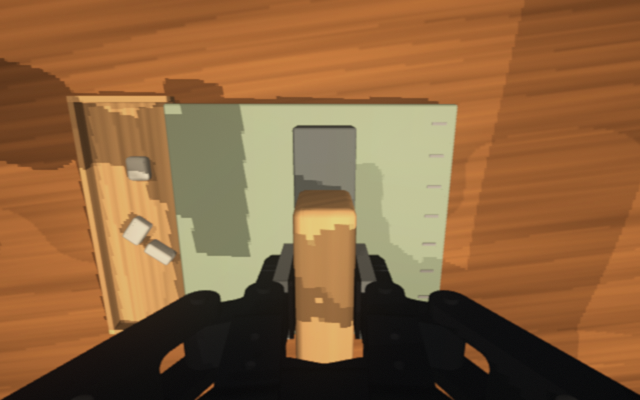

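All three chips lie in the trough, at (137,168), (137,230) and (159,251), and the scraper is still held. Next I carry it to the bare table.

Emit:
move_arm(
  jaw=[1, 1, 1, 1, 1, 1, 1, 1, 1, 1],
  delta_pos=[
    [0.002, 0.014, 0],
    [0.002, 0.028, 0],
    [0.002, 0.034, 0],
    [0.002, 0.034, 0],
    [0.002, 0.034, 0],
    [0.002, 0.034, -0.01],
    [0.002, 0.03, -0.02],
    [0.002, 0.022, -0.02],
    [0.002, 0.012, -0.02],
    [0, 0.004, -0.01],
  ],
  yaw=[0, 0, 0, 0, 0, 0, 0, 0, 0, 0],
)

```text
time: 10.95
ee_pos: [0.4995, 0.1302, 0.2159]
tcp_rot: [-179.9, -0.2, 172.7]
wrist_force: [-0.4, -0.0, -2.4]
opening: 0.0209
grasp_force: 59.4
```

Emit:
move_arm(
  jaw=[1, 1, 1, 1, 1, 1],
  delta_pos=[
    [0, 0, -0.006],
    [0, 0, -0.006],
    [0, 0, -0.004],
    [0, 0, -0.003],
    [0, 0, 0],
    [0, 0, 0],
  ],
  yaw=[0, 0, 0, 0, 0, 0],
)

```text
time: 11.45
ee_pos: [0.4998, 0.129, 0.2003]
tcp_rot: [180.0, 0.0, 172.6]
wrist_force: [0.0, 0.3, -1.1]
opening: 0.021
grasp_force: 59.4
```

Lower until the force shows contact.

Emit:
move_arm(
  jaw=[1, 1, 1, 1],
  delta_pos=[
    [0, 0, -0.002],
    [0, 0, -0.002],
    [0, 0, -0.001],
    [0, 0, 0],
  ],
  yaw=[0, 0, 0, 0],
)

```text
time: 11.78
ee_pos: [0.4997, 0.1295, 0.1954]
tcp_rot: [180.0, 0.0, 172.7]
wrist_force: [-2.3, -0.6, 2.7]
opening: 0.0206
grasp_force: 59.9
```

Emit:
move_arm(
  jaw=[0.8, 0.6, 0.4, 0.2, 0, 0, 0, 0],
  delta_pos=[
    [0, 0, 0],
    [0, 0, 0],
    [0, 0, 0],
    [0, 0, 0],
    [0, 0, 0],
    [0, 0, 0],
    [0, 0, 0],
    [0, 0, 0],
  ],
  yaw=[0, 0, 0, 0, 0, 0, 0, 0],
)

```text
time: 12.45
ee_pos: [0.4996, 0.1295, 0.1946]
tcp_rot: [180.0, -0.0, 172.7]
wrist_force: [-0.1, 0.8, -0.1]
opening: 0.0855
grasp_force: 0.0
```

Emit:
move_arm(
  jaw=[0, 0, 0, 0, 0, 0, 0, 0, 0, 0],
  delta_pos=[
    [0, 0, 0.01],
    [0, 0, 0.025],
    [0, 0, 0.03],
    [0, 0, 0.03],
    [0, 0.015, 0.03],
    [0, 0.03, 0.01],
    [0, 0.035, 0],
    [0, 0.035, 0],
    [0, 0.035, 0],
    [0, 0.02, 0],
  ],
  yaw=[0, 0, 0, 0, 0, 0.02, 0.02, 0.02, 0.02, 0],
)

```text
time: 13.28
ee_pos: [0.4991, 0.3024, 0.3304]
tcp_rot: [179.9, 0.0, 177.4]
wrist_force: [-0.1, -0.3, 0.4]
opening: 0.0856
grasp_force: 0.0
```

```bash
python3 - <<'E'
from h import *
o=bot.get_obs();print(o['time'],o['ee_pos'],o['tcp_rot'],o['q'])
m=camera_model('wrist');w=camera('wrist');save('w5.png',w)
for k,z in dict(dish=0,dish_lip=.017,dish_centre=.018,bead_center=.018).items():
    for r in pinpoint('wrist',k): print(k,np.round(r['xy']),round(r['confidence'],2),np.round(ray('wrist',r['xy'],z,m)[:2],4))
E
```

```text
13.2833 [0.49914248 0.30239938 0.33040537] [1.79941156e+02 3.26130565e-02 1.77414977e+02] [3.12031817e+01 8.67930709e+00 5.91262696e+00 8.71734905e+01
 3.07684665e-02 3.37882040e+01]
dish [237.  83.] 0.91 [0.4097 0.2377]
dish [373. 183.] 0.9 [0.4971 0.3462]
dish [290. 277.] 0.75 [0.5835 0.2682]
dish_lip [374. 248.] 0.71 [0.5511 0.344 ]
dish_lip [366.  38.] 0.71 [0.3843 0.3402]
dish_lip [307. 341.] 0.6 [0.6409 0.2814]
dish_lip [307.  76.] 0.59 [0.4088 0.2946]
dish_centre [230.  76.] 0.94 [0.4064 0.2373]
dish_centre [374. 185.] 0.86 [0.4949 0.3447]
dish_centre [290. 287.] 0.79 [0.5838 0.2698]
dish_centre [441.  13.] 0.59 [0.3704 0.3939]
```

View pics/w5.png

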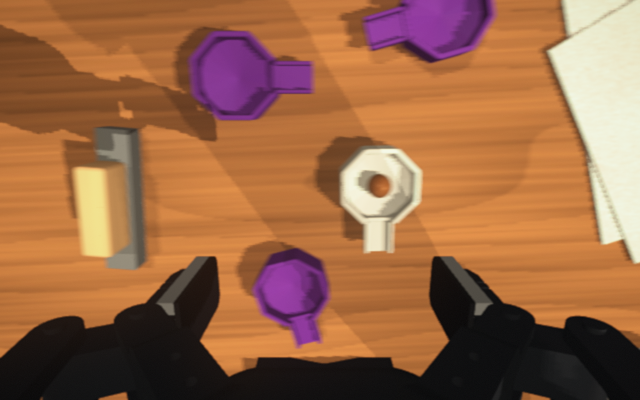

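The wrist view shows the scraper standing at (120,200). The white dish with its bead is centred at about (380,186), with its lip down at (378,238). Now refining the dish pose.

```bash
python3 - <<'E'
from h import *
m=camera_model('wrist');im=camera('wrist');hsv=cv2.cvtColor(im,cv2.COLOR_RGB2HSV)
b=((hsv[...,1]<75)&(hsv[...,2]>125)).astype(np.uint8);b[:,:325]=0;b[:,440:]=0;b[:130]=0;b[265:]=0
n,l,s,c=cv2.connectedComponentsWithStats(b);i=1+np.argmax(s[1:,4]);print(s[i])
h=cv2.convexHull(np.argwhere(l==i)[:,::-1].astype(np.int32))[:,0]
f=lambda z:np.array([ray('wrist',p,z,m)[:2] for p in np.argwhere(l==i)[:,::-1]])*1000
P=f(.026)
C=np.array([496,345.])
for _ in range(3):  # octagon body: midpoints of extents along tool-aligned axes excluding lip
    B=P[(P-C)[:,0]<25]; (cx,cy),rad=cv2.minEnclosingCircle(B.astype(np.float32)); C=np.array([cx,cy])
print('body',C,rad,'y-ext',P[:,1].min(),P[:,1].max(),'x-min',P[:,0].min())
Q=f(.022);d=Q-C;L=Q[d[:,0]>38];print('lip',L.mean(0),Q[:,0].max(),'yaw',np.degrees(np.arctan2(*(L.mean(0)-C)[::-1])))
for th in np.arange(-8,9,1.):
    u=np.array([-np.sin(np.radians(th)),np.cos(np.radians(th))]);e=(P-C)@u;print(th,round(e.max()-e.min(),1),round((e.max()+e.min())/2,1),end=' | ')
E
```

```text
[ 343  146   79  107 5021]
body [495.09860229 346.04156494] 33.15836715698242 y-ext 314.9484728673512 377.0243664588106 x-min 462.9745190364697
lip [542.03311565 344.94346047] 553.0710079077007 yaw -1.3402775670520133
-8.0 63.9 -0.0 | -7.0 63.6 -0.0 | -6.0 63.2 -0.0 | -5.0 62.9 -0.0 | -4.0 62.5 -0.0 | -3.0 62.2 0.1 | -2.0 61.9 0.1 | -1.0 62.0 0.0 | 0.0 62.1 -0.1 | 1.0 62.1 -0.2 | 2.0 62.3 -0.2 | 3.0 62.6 -0.1 | 4.0 62.9 -0.1 | 5.0 63.1 -0.0 | 6.0 63.3 0.0 | 7.0 63.5 0.1 | 8.0 63.8 0.1 |
```

Emit:
move_arm(
  jaw=[0, 0, 0, 0, 0, 0, 0],
  delta_pos=[
    [-0.001, 0.012, -0.005],
    [-0.001, 0.015, -0.02],
    [-0.001, 0.012, -0.025],
    [-0.0005, 0.0045, -0.02],
    [0, 0, -0.01],
    [0, 0, 0],
    [0, 0, 0],
  ],
  yaw=[0.01, 0.012, 0, 0, 0, 0, 0],
)

```text
time: 14.17
ee_pos: [0.4962, 0.3425, 0.25]
tcp_rot: [-180.0, -0.0, 178.5]
wrist_force: [0.4, -0.8, -0.5]
opening: 0.0854
grasp_force: 0.0
```

```bash
python3 - <<'E'
from h import *
o=bot.get_obs();print(o['time'],o['ee_pos'],o['tcp_rot'])
m=camera_model('wrist');im=camera('wrist');hsv=cv2.cvtColor(im,cv2.COLOR_RGB2HSV)
print(proj('wrist',[.4955,.346,.026],m))
x,y=proj('wrist',[.4955,.346,.026],m).astype(int)
b=((hsv[...,1]<75)&(hsv[...,2]>125)).astype(np.uint8);b[:,:x-70]=0;b[:,x+70:]=0
n,l,s,c=cv2.connectedComponentsWithStats(b);i=1+np.argmax(s[1:,4]);print(s[i])
P=np.array([ray('wrist',p,.026,m)[:2] for p in np.argwhere(l==i)[:,::-1]])*1000
print(P.min(0),P.max(0),np.mean([P[:,1].min(),P[:,1].max()]))
Q=P[np.abs(P[:,0]-538)<4];print('lip y mid',(Q[:,1].min()+Q[:,1].max())/2)
E
```

```text
14.1667 [0.49619852 0.34247334 0.25002279] [-1.79982558e+02 -1.54904803e-02  1.78487884e+02]
[328.73473108 227.12800884]
[ 276  171  108  141 8997]
[463.05301959 315.5629953 ] [550.5377258  377.31022507] 346.43661018432783
lip y mid 345.40191168358547
```

Emit:
move_arm(
  jaw=[0, 0, 0, 0, 0, 0, 0, 0, 0],
  delta_pos=[
    [-0.0005, 0.004, -0.005],
    [0, 0, -0.012],
    [0, 0, -0.015],
    [0, 0, -0.015],
    [0, 0, -0.013],
    [0, 0, -0.01],
    [0, 0, -0.006],
    [0, 0, -0.003],
    [0, 0, 0],
  ],
  yaw=[0, 0, 0, 0, 0, 0, 0, 0, 0],
)

```text
time: 14.97
ee_pos: [0.4955, 0.347, 0.1702]
tcp_rot: [-180.0, -0.0, 178.5]
wrist_force: [-0.6, 0.0, 0.4]
opening: 0.0855
grasp_force: 0.0
```

```bash
python3 - <<'E'
from h import *
o=bot.get_obs();print(o['time'],o['ee_pos'],o['tcp_rot'],o['wrist_force'])
save('w6.png',np.hstack([camera('wrist')[100:,150:500],camera('scene')[180:330,360:480].repeat(2,0).repeat(2,1)]))
E
```

```text
14.9667 [0.49554773 0.34697877 0.17019186] [-1.79979282e+02 -2.54631403e-02  1.78518513e+02] [-0.57801739  0.04599889  0.37468313]
```

View pics/w6.png

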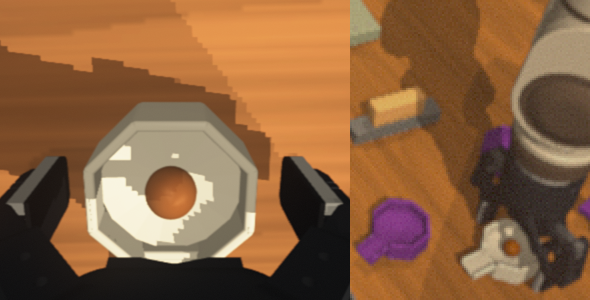

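The dish sits centred between the open fingers, with the bead in the middle at (171,192) in the crop. The scraper stands upright on the table. I'm closing the gripper gradually.

Emit:
move_arm(
  jaw=[0.08, 0.13, 0.17, 0.2, 0.22, 0.24, 0.26, 0.28, 0.3, 0.32],
  delta_pos=[
    [0, 0, 0],
    [0, 0, 0],
    [0, 0, 0],
    [0, 0, 0],
    [0, 0, 0],
    [0, 0, 0],
    [0, 0, 0],
    [0, 0, 0],
    [0, 0, 0],
    [0, 0, 0],
  ],
  yaw=[0, 0, 0, 0, 0, 0, 0, 0, 0, 0],
  force=30,
)

```text
time: 15.9
ee_pos: [0.4957, 0.347, 0.171]
tcp_rot: [-180.0, 0.0, 178.5]
wrist_force: [-0.8, -1.5, 4.5]
opening: 0.0619
grasp_force: 33.6
```

Emit:
move_arm(
  jaw=[0.35, 0.4, 0.5, 0.6, 0.6, 0.6],
  delta_pos=[
    [0, 0, 0],
    [0, 0, 0],
    [0, 0, 0],
    [0, 0, 0],
    [0, 0, 0],
    [0, 0, 0],
  ],
  yaw=[0, 0, 0, 0, 0, 0],
)

```text
time: 16.4
ee_pos: [0.4957, 0.347, 0.171]
tcp_rot: [180.0, 0.0, 178.5]
wrist_force: [-0.9, -2.9, 5.4]
opening: 0.0614
grasp_force: 33.6
```

```bash
cat > bead.py <<'E'
from h import *
o=bot.get_obs();m=camera_model('wrist');im=camera('wrist');hsv=cv2.cvtColor(im,cv2.COLOR_RGB2HSV)
print(o['time'],o['ee_pos'],o['tcp_rot'],o['opening'],o['grasp_force'])
R=hsv[230:380,230:420];b=((R[...,0]<12)&(R[...,1]>110)).astype(np.uint8)
n,l,s,c=cv2.connectedComponentsWithStats(b)
for i in range(1,n):
    if s[i,4]>200: print('bead',c[i]+[230,230],s[i,4])
E
python3 bead.py
```

```text
16.4 [0.49565679 0.34699108 0.17097883] [1.79999803e+02 2.05189989e-02 1.78516264e+02] 0.06139238574661052 33.630226850509644
```

Emit:
move_arm(
  jaw=[0.6, 0.6, 0.6, 0.6, 0.6, 0.6, 0.6, 0.6, 0.6, 0.6],
  delta_pos=[
    [0, 0, 0.001],
    [0, 0, 0.002],
    [0, 0, 0.003],
    [0, 0, 0.004],
    [0, 0, 0.005],
    [0, 0, 0.005],
    [0, 0, 0.005],
    [0, 0, 0.005],
    [0, 0, 0.005],
    [0, 0, 0.005],
  ],
  yaw=[0, 0, 0, 0, 0, 0, 0, 0, 0, 0],
)

```text
time: 17.28
ee_pos: [0.4956, 0.347, 0.2113]
tcp_rot: [180.0, 0.0, 178.5]
wrist_force: [0.3, -0.5, -2.1]
opening: 0.0616
grasp_force: 33.0
```

```bash
sed -i 's/^R=.*/R=hsv[230:380,230:420];b=((R[...,0]<18)\&(R[...,1]>130)).astype(np.uint8);print(hsv[292,321],hsv[285,318])/' bead.py; python3 bead.py; python3 - <<'E'
from h import *
save('w7.png',camera('wrist')[150:,180:470])
E
```

```text
17.2833 [0.49561425 0.34704753 0.21131856] [1.79990871e+02 9.38660762e-03 1.78522564e+02] 0.06156766731458414 32.99976825714111
[ 12 177 183] [ 12 179 154]
bead [242.06430155 237.81152993] 451
bead [406.37875752 238.24248497] 499
bead [324.20726916 290.66453831] 2036
bead [249.4114202  349.68960469] 683
bead [398.84705882 349.67794118] 680
```

View pics/w7.png

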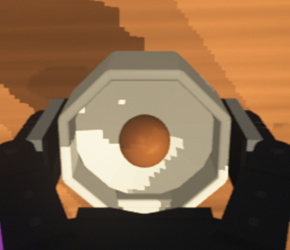

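The dish is lifted level with the bead centred at (324,291). Carrying it smoothly while turning.

Emit:
move_arm(
  jaw=[0.6, 0.6, 0.6, 0.6, 0.6, 0.6, 0.6, 0.6, 0.6, 0.6],
  delta_pos=[
    [0, -0.001, 0.002],
    [0, -0.002, 0.004],
    [0, -0.003, 0.005],
    [0, -0.004, 0.006],
    [0, -0.005, 0.006],
    [0, -0.006, 0.006],
    [0, -0.007, 0.006],
    [0, -0.008, 0.006],
    [0, -0.009, 0.005],
    [0, -0.01, 0.004],
  ],
  yaw=[-0.004, -0.008, -0.012, -0.016, -0.02, -0.024, -0.028, -0.032, -0.034, -0.034],
)

```text
time: 18.22
ee_pos: [0.4956, 0.2911, 0.2615]
tcp_rot: [180.0, 0.0, 166.2]
wrist_force: [0.6, -0.9, -1.8]
opening: 0.0615
grasp_force: 33.0
```

```bash
python3 bead.py
```

```text
18.2167 [0.49563275 0.29110642 0.26151035] [1.79977405e+02 2.59754256e-02 1.66170795e+02] 0.061478558575718455 33.026061058044434
[ 12 178 185] [ 12 179 158]
bead [242.27196653 238.09623431] 478
bead [406.41448692 238.22132797] 497
bead [324.25318315 290.65915769] 2042
bead [249.12626996 349.61683599] 689
bead [398.78088235 349.85      ] 680
```

Emit:
move_arm(
  jaw=[0.6, 0.6, 0.6, 0.6, 0.6, 0.6, 0.6, 0.6, 0.6, 0.6],
  delta_pos=[
    [0, -0.003, 0.002],
    [0, -0.006, 0.004],
    [0, -0.008, 0.005],
    [0, -0.01, 0.005],
    [0, -0.01, 0.005],
    [0, -0.01, 0.004],
    [0, -0.01, 0.003],
    [0, -0.01, 0.002],
    [0, -0.01, 0.002],
    [0, -0.01, 0],
  ],
  yaw=[-0.01, -0.02, -0.03, -0.034, -0.034, -0.034, -0.034, -0.034, -0.034, -0.034],
)

```text
time: 19.1
ee_pos: [0.4956, 0.2039, 0.2931]
tcp_rot: [180.0, 0.0, 149.1]
wrist_force: [0.3, -0.6, -0.8]
opening: 0.0618
grasp_force: 33.1
```

Emit:
move_arm(
  jaw=[0.6, 0.6, 0.6, 0.6, 0.6, 0.6, 0.6, 0.6, 0.6, 0.6],
  delta_pos=[
    [0, -0.01, 0],
    [0.001, -0.01, 0],
    [0.001, -0.01, 0],
    [0.001, -0.01, 0],
    [0.001, -0.01, 0],
    [0.001, -0.01, 0],
    [0.001, -0.01, 0],
    [0, -0.01, 0],
    [0, -0.01, 0],
    [0, -0.01, 0],
  ],
  yaw=[-0.034, -0.034, -0.034, -0.034, -0.034, -0.034, -0.034, -0.034, -0.034, -0.034],
)

```text
time: 19.93
ee_pos: [0.5016, 0.104, 0.2927]
tcp_rot: [-180.0, -0.0, 129.6]
wrist_force: [-0.4, -0.3, -2.3]
opening: 0.0613
grasp_force: 33.1
```

Emit:
move_arm(
  jaw=[0.6, 0.6, 0.6, 0.6, 0.6, 0.6, 0.6, 0.6, 0.6, 0.6],
  delta_pos=[
    [0, -0.01, 0],
    [0, -0.01, 0],
    [0, -0.01, 0],
    [0, -0.01, 0],
    [0, -0.01, 0],
    [0, -0.01, 0],
    [0, -0.01, 0],
    [0, -0.01, 0],
    [0, -0.01, 0],
    [0, -0.01, 0],
  ],
  yaw=[-0.034, -0.034, -0.034, -0.034, -0.034, -0.034, -0.034, -0.034, -0.034, -0.034],
)

```text
time: 20.77
ee_pos: [0.5016, 0.004, 0.2927]
tcp_rot: [180.0, 0.0, 110.1]
wrist_force: [-0.0, 0.3, -2.1]
opening: 0.0614
grasp_force: 33.1
```

Emit:
move_arm(
  jaw=[0.6, 0.6, 0.6, 0.6, 0.6, 0.6, 0.6, 0.6, 0.6, 0.6],
  delta_pos=[
    [0, -0.01, 0],
    [0, -0.01, 0],
    [0, -0.01, 0],
    [0, -0.01, 0],
    [0, -0.01, 0],
    [0, -0.01, 0],
    [0, -0.01, 0],
    [0, -0.01, 0],
    [0, -0.009, 0],
    [0, -0.008, 0],
  ],
  yaw=[-0.034, -0.034, -0.034, -0.034, -0.034, -0.034, -0.034, -0.034, -0.034, -0.034],
)

```text
time: 21.6
ee_pos: [0.5016, -0.093, 0.2927]
tcp_rot: [-180.0, 0.0, 90.7]
wrist_force: [0.5, -0.3, -1.6]
opening: 0.0611
grasp_force: 33.1
```

Emit:
move_arm(
  jaw=[0.6, 0.6, 0.6, 0.6, 0.6, 0.6, 0.6, 0.6, 0.6, 0.6],
  delta_pos=[
    [0, -0.007, 0],
    [0, -0.007, 0],
    [0, -0.006, 0],
    [0, -0.005, 0],
    [0, -0.003, 0],
    [0, -0.002, 0],
    [0, -0.001, 0],
    [0, 0, 0],
    [0, 0, 0],
    [0, 0, 0],
  ],
  yaw=[-0.032, -0.03, -0.026, -0.022, -0.016, -0.01, -0.006, 0, 0, 0],
)

```text
time: 22.43
ee_pos: [0.5016, -0.1227, 0.2927]
tcp_rot: [-180.0, -0.0, 82.8]
wrist_force: [-0.3, 0.8, -1.8]
opening: 0.0614
grasp_force: 33.1
```

```bash
python3 bead.py; python3 - <<'E'
from h import *
m=camera_model('wrist');camera('wrist');mt=camera_model('top');camera('top')
C=np.array([.502,-.1245]);p=-.128;R=np.array([[np.cos(p),np.sin(p)],[-np.sin(p),np.cos(p)]])
for cam,mm in (('wrist',m),('top',mt)):
  for k,z in (('chip_a',.009),('trough',.004),('board_top',.022),('scraper',0)):
    for r in pinpoint(cam,k):
        X=ray(cam,r['xy'],z,mm)[:2];print(cam,k,round(r['confidence'],2),np.round(X,3),'board',np.round(R@(X-C),3))
for k,z in (('dish',.122),('dish_lip',.139),('dish_centre',.14)):
    for r in pinpoint('top',k): print(k,round(r['confidence'],2),np.round(r['xy']),np.round(ray('top',r['xy'],z,mt)[:2],3))
E
```

```text
22.4333 [ 0.50161369 -0.12274161  0.29269343] [-1.79999851e+02 -2.42926955e-03  8.27548391e+01] 0.06136053545091525 33.13744068145752
[ 12 185 139] [ 11 182 130]
bead [323.96435644 290.66732673] 2020
bead [248.47424512 349.6678508 ] 563
bead [398.44227886 350.25637181] 667
wrist chip_a 0.54 [ 0.441 -0.249] board [-0.045 -0.132]
wrist board_top 0.87 [ 0.501 -0.125] board [-0.001 -0.   ]
wrist board_top 0.15 [ 0.491 -0.191] board [-0.002 -0.067]
top trough 0.76 [ 0.485 -0.245] board [-0.001 -0.122]
top scraper 0.56 [0.498 0.129] board [-0.036  0.25 ]
dish 0.95 [218. 260.] [0.403 0.215]
dish 0.87 [163. 270.] [0.377 0.351]
dish 0.77 [212. 193.] [0.572 0.239]
dish_lip 0.83 [196. 257.] [0.41  0.265]
dish_lip 0.75 [185. 266.] [0.388 0.293]
dish_lip 0.71 [206. 171.] [0.623 0.251]
dish_lip 0.54 [262. 225.] [0.49  0.105]
dish_centre 0.94 [160. 272.] [0.373 0.352]
dish_centre 0.75 [210. 189.] [0.578 0.239]
dish_centre 0.69 [218. 260.] [0.404 0.212]
```

```bash
python3 -c "
from h import *
print(bot.get_obs()['qd'].round(2)); print(bot.job_done())"
```

```text
[ 0.05  0.08 -0.05 -0.04  0.07 -0.04]
the job is handed in; nothing more can be done
None
```

I've handed the job in; I don't have the verdict. By my last measurements the chips are in the trough, the scraper stands upright and released on the bare table, and the dish is held still about 10 cm above the board's middle, lip at the trough and bead centred.

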